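Raise the jiko grate one rung and seat its gravity lock

ROBOT

A 6-joint arm with a two-finger parallel gripper is mounted at the origin on the work surface. World frame = base frame: x ahead of the robot, y to its left, z up, the work surface at z = 0. Lengths are in m, angles in rad, forces in N, time in s.
With the tool pointing down it reaches from about 0.35 to 0.875 m from the base axis. Payload 15.5 kg.
Tool frame: the origin (TCP) lies midway between the tips of the shut fingers; the grasp point (between the pads) lies ctrl.tcp_to_grasp behind it (ctrl.tcp_to_grasp is the distance from the TCP to the grasp point, in m); y points along the fingers, x is the direction in which the jaws open and shut, and the axes are right-handed (so a half turn about y gives the same grasp; the last joint's range is limited). The gripper opens to 85 mm and grips with 20 to 120 N. Pads are 22 mm wide; open, the fingers measure 114 mm over their backs; the gripper's body (76 mm by 85 mm) begins 54 mm behind the grasp point. The pads swing forward as they close: fully open they stand 13 mm farther back than shut.
Start: joints at [-1.272, 0.494, 1.345, -0, 1.302, -0.096], TCP at [0.24, -0.577, 0.231] pointing down, gripper open.
Joint ranges: [-2.91, 2.91], [-0.82, 2.16], [0.22, 2.67], [-1.22, 4.37], [0.12, 2.79], [-3.08, 3.08]. Speed limits (rad/s): [1.89, 1.89, 2.57, 3.01, 3.01, 3.01].

INTERFACE

Orientations are given as a rotation vector (axis times angle).
In Python, from workcell import ctrl gives the robot as it stands.
- The arm moves only by the shell command python3 -m inch 'ROWS' [FORCE]. ROWS is JSON, a list of rows, each an object of numbers: "jaw": the opening in per cent of the stroke, from 0 (shut) to 100 (fully open); "tx", "ty", "tz": the shift along the world's x, y, z in mm; "turn": the turn about the world's z in degrees. A call has 1 to 20 rows; each row is the pose to reach, as a shift and turn from the pose commanded when the call began; what a row does not reach only later rows make up. A row lasts 1/10 s, in which the tool goes at most 50 mm and 8.59 degrees, less where a joint would pass 70% of its speed; a pose out of reach is approached as far as the arm can. A call with a gripper value outside its range is refused whole. The fingers move at their own pace and stop on an object; FORCE is the grip in N (left out, the last holds). Time passes only in rows, so rows that repeat a pose let the fingers close. It gives the time, the measured TCP pose, the force and the opening at its end, in the units of the state.
- ctrl.sense(): the state, without advancing time (a new reading comes with each control period).
- ctrl.grab_frame(name): name is "side" or "top"; returns the picture (400x640x3 uint8, blue, green, red); there is no depth.
- ctrl.camera_params(name): a dict with "camera_matrix" (3x3 intrinsics, pixels), "extrinsics" (4x4, takes a point from world to camera coordinates). Camera axes: x right, y down, z forward; pixel columns grow to the right and rows downward; lengths in m; the calibration is good to about 2 mm. A picture is of the moment at which its call begins. camera_params takes no time and is no camera call.
- ctrl.close_job(): hands the job in, once; it reports no verdict.
The state is a dict: "time": time; "q": joint angles; "dq": joint speeds; "tau": joint torques, N m; "position": TCP position; "tcp_rot": TCP orientation; "contact_force": force on the tool from outside, world axes, zero at the start; "wrist_torque": the same for the moment, N m; "opening": opening from 0.0 (shut) to 1.0 (fully open).
Only numpy, scipy, OpenCV 4.12 (cv2) and the standard library are available. Lean on these libraries where they do the work, as an engineer would, in place of code of your own. Each camera call takes 0.05 s, during which the arm holds its last target.

TASK

The wire grate over the jiko hangs by its red gravity lock on a rung of the grill stand. Lift it by its wooden handle until the lock has passed the next rung up and tipped back over it, lower it gently until the lock sits on that rung, and before letting go prove the lock by bearing down on the handle for a second with about 15 N on top of the grate's own weight, never more than 25 N. Keep the steel cup standing on the grate and leave the other things alone.

Things in the scene. Friction and masses are not known exactly. Their poses are not given: they have to be found in the camera images.
- stand: fixed grill stand: two 20 mm square steel uprights at its y = +135 and -135 mm, joined by round 12 mm rungs welded in by hand, by eye, 54 to 70 mm apart, on two dark wooden bearers beside the jiko. Origin: midway between the uprights, in the plane of the rungs, 376 mm below the uprights' tops; x points away from the handle, z up. Its height varies by up to 20 mm (bearers partly bedded in the step)
- held_rung: the fixed 12 mm round steel rung on which the lock sits at the start, 215 mm above the stand's origin. Origin at its centre, y along the rung, axes as the stand's. The next rung up, the one to lock on, is 54 to 70 mm above it (how much is not known: feel for it); one more rung lies 130 mm above it
- grate (a joint): height of the sliding grate in m, vertical travel on the uprights, 0 = lock sitting on the held rung (start), 0.054 to 0.070 = lock sitting on the next rung (as that rung is welded), end of travel 0.135. The grate (with lock and cup about 0.7 to 1.0 kg) falls if let go unlocked; its guides rub with about 1 N
- handle_mid (a point): middle of the wooden handle of the grate: a bar 100 mm long (along the stand's x), 24 mm wide, 24 mm high, clear on both sides and above, that sticks out from the grate's front edge towards the robot, level with the centre of the rung the lock sits on, 320 mm from the rungs. It rises and falls rigidly with the grate, which cannot tilt or turn
- grate_mid (a point): middle of the wire grate (200 x 230 mm), at its upper face, 156 mm from the rungs; moves with the grate
- lock: red gravity pawl with a dark steel counterweight tail, in the middle of the grate's rear edge, 16 mm wide. Origin at its pivot pin, 22 mm in front of the rungs' plane and 11 mm above the centre of the rung it sits on; x along the nose, which reaches 35 mm from the pin over the rung. At rest it is level (its x level), held there by the tail lying on the cross bar
- cup_mid (a point): middle of the steel cup, 68 mm wide, 75 mm high, 90 g, standing loose on the grate
- jiko: fixed charcoal stove under the grate, unlit, 260 mm across, its pot rests 185 mm above its origin, which lies on its axis
- tray: loose white plastic tray 300 x 200 x 25 mm on the step, left of the stand. Origin: centre of its underside
- ladle: wooden ladle 250 mm long lying in the tray along its length
- tin: closed green tin, 77 mm across, 92 mm high, on the step to the right of the stand. Origin: centre of its underside. Farther right, about 0.6 m to the side, stands a fixed pedal bin 190 mm across, 242 mm high
- egg_cup: white ceramic egg cup, 48 mm across, 58 mm high, on the step to the right of the stand. Origin: centre of its underside
- lock_nose (a point): the point under the lock's nose that sits on top of the rung. Going up, a rung tips the nose down (by up to 1.1 rad) until the grate is about 26 mm above its seat on that rung; there the nose slips free and tips level again. Lowering then seats it, hard steel on steel. The top rung cannot be passed within the travel; a passed rung holds the grate from coming down

How it is judged:
On the way, in this order (a step that is already met when the one before it is completed fails the run):
1. the grate is lifted until the lock has passed the next rung (at least 78 mm up) (value of joint grate above 0.078 m), for 0.05 s.
2. lowered: the level lock sits on the next rung and is borne down on, at least 16 N on the rung (the weight of the grate included) for half a second (contact force between lock and stand above 16 N and value of joint grate between 0.052 and 0.072 m and angle between the x axis of lock and the x axis of stand, either way round below 0.1 rad), for 0.5 s.
At the end, for the whole second after the job is handed in: The grate hangs still, let go, with its level lock (within 0.1 rad) sitting on the next rung up (52 to 72 mm above where the grate started, as the rung is welded), and the steel cup stands upright on the grate (value of joint grate between 0.052 and 0.072 m and velocity of joint grate between -0.01 and 0.01 m/s and angle between the x axis of lock and the x axis of stand, either way round below 0.1 rad and contact force between lock and stand above 2 N and angle between cup_mid's own z axis and vertical below 0.15 rad and z of cup_mid in the frame of grate_mid between 0.025 and 0.05 m and horizontal distance between cup_mid and grate_mid below 0.12 m); the robot touches nothing.
It fails at once if more than 37 N between lock and rung (25 N of push on top of the grate's own weight) (contact force between lock and stand above 37 N).
It fails at once if the grate is let drop (falls faster than 0.2 m/s) (velocity of joint grate below -0.2 m/s).
It fails at once if the steel cup tips by more than 0.4 rad (angle between cup_mid's own z axis and vertical above 0.4 rad).
It fails at once if the tray, ladle, tin or egg cup is moved more than 20 mm (distance of any of tray, ladle, tin, egg_cup from where it was at the start of the episode above 0.02 m).
It also fails if it takes over 45 s, if anything falls off the work surface, if the arm or the gripper's body presses on something with over 40 N, if the wrist force passes 120 N, or if a joint passes its speed limit or range.

## Working session

There is one attempt and no reset: what is moved stays moved. The work goes in short steps, Python scripts to look and compute and a shell command to move; the robot and the scene stay as the last step left them, time stands still between calls to the robot, and variables do not carry over. Pictures are saved under pics/ and viewed, and the job is handed in when it is done.

```bash
mkdir -p pics; ls; python3 - <<'E'
from workcell import ctrl
import cv2
s=ctrl.sense();print(s);print(ctrl.tcp_to_grasp)
for n in("side","top"):
    cv2.imwrite(f"pics/{n}0.png",ctrl.grab_frame(n));print(ctrl.camera_params(n))
E
```

```text
pics
{'time': 0.0, 'q': array([-1.27149519e+00,  4.94194586e-01,  1.34617854e+00, -1.34370741e-05,
        1.30248955e+00, -9.55164067e-02]), 'dq': array([-0.00098682, -0.00081649,  0.00085034,  0.00034725, -0.00077889,
        0.00078044]), 'tau': array([-9.50142967e-04, -8.82166100e+01, -3.83871317e+01, -2.49638642e-04,
        1.00666317e-02,  2.31085431e-05]), 'position': array([ 0.24027584, -0.57655335,  0.2306771 ]), 'tcp_rot': array([-1.36969281,  0.91435128, -0.91271601]), 'contact_force': array([-0.36686307,  0.95007647,  0.2442317 ]), 'wrist_torque': array([0.01381037, 0.04271517, 0.03866608]), 'opening': 1.0017655904766036}
0.0187
{'camera_matrix': array([[366.64933212,   0.        , 310.61401983],
       [  0.        , 366.64933212, 196.39454463],
       [  0.        ,   0.        ,   1.        ]]), 'extrinsics': array([[ 0.68761869,  0.72600168, -0.01010437, -0.43799502],
       [ 0.41665683, -0.40594922, -0.8133894 , -0.08048197],
       [-0.59462393,  0.5550917 , -0.58163183,  1.67312029],
       [ 0.        ,  0.        ,  0.        ,  1.        ]])}
{'camera_matrix': array([[405.7288237 ,   0.        , 318.75088588],
       [  0.        , 405.7288237 , 208.54405167],
       [  0.        ,   0.        ,   1.        ]]), 'extrinsics': array([[-1.45074738e-02, -9.99894211e-01, -1.04858643e-03,
         5.89149302e-02],
       [-9.83621105e-01,  1.44597841e-02, -1.79667570e-01,
         6.56460455e-01],
       [ 1.79663725e-01, -1.57511082e-03, -9.83726824e-01,
         1.46409142e+00],
       [ 0.00000000e+00,  0.00000000e+00,  0.00000000e+00,
         1.00000000e+00]])}
```

View pics/side0.png

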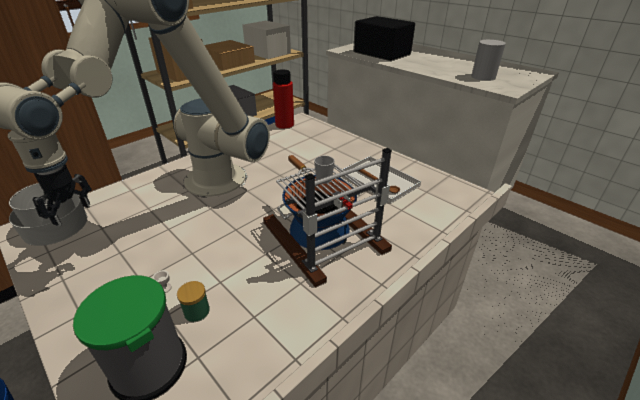

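View pics/top0.png

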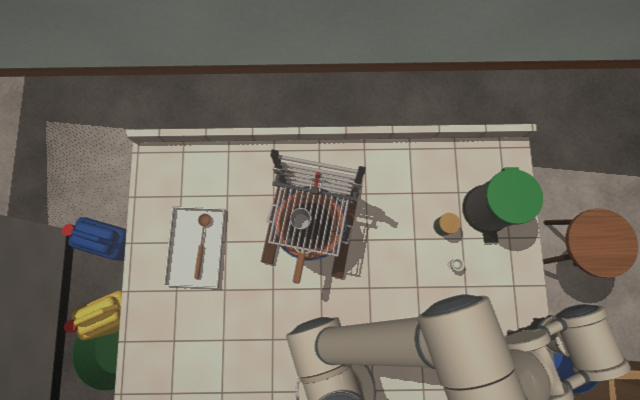

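```bash
python3 - <<'E'
import cv2
a=cv2.imread("pics/top0.png")[140:300,240:400];cv2.imwrite("pics/tc.png",cv2.resize(a,(600,600),interpolation=cv2.INTER_CUBIC))
a=cv2.imread("pics/side0.png")[140:290,255:455];cv2.imwrite("pics/sc.png",cv2.resize(a,(800,600),interpolation=cv2.INTER_CUBIC))
E
```

```text
(no output)
```

View pics/tc.png

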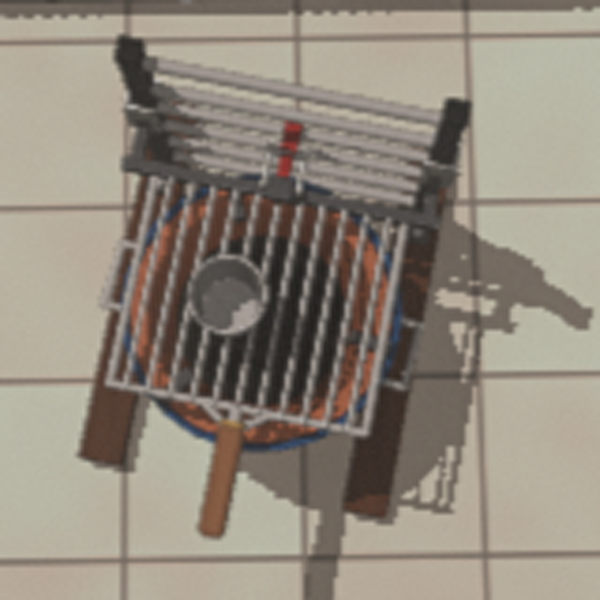

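View pics/sc.png

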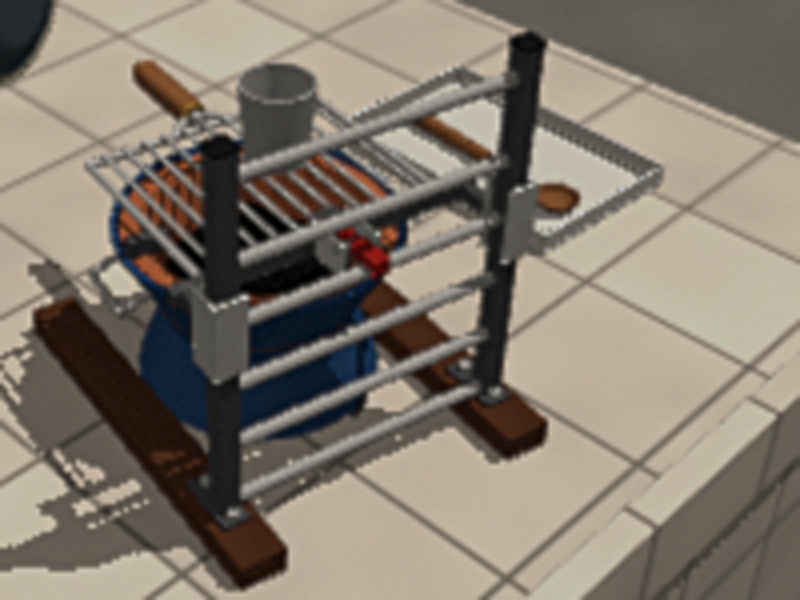

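```bash
cat > h.py <<'E'
import numpy as np,cv2
from workcell import ctrl
P={n:ctrl.camera_params(n) for n in("side","top")}
def proj(n,p):
    c=P[n]["extrinsics"]@np.r_[p,1];u=P[n]["camera_matrix"]@c[:3];return u[:2]/u[2]
E
python3 - <<'E'
from h import *
from scipy.optimize import least_squares
obs=[("top",(0,.135,.376),(128,43)),("top",(0,-.135,.376),(459,105)),("top",(-.37,0,.227),(211,532)),("top",(-.27,0,.227),(231,424)),
("side",(0,.135,.376),(528,42)),("side",(0,-.135,.376),(220,146)),("side",(-.37,0,.227),(143,66)),("side",(-.27,0,.227),(190,105))]
off={"top":(240,140,3.75),"side":(255,140,4)}
def W(x,p):
    c,s=np.cos(x[3]),np.sin(x[3]);return np.array([x[0]+c*p[0]-s*p[1],x[1]+s*p[0]+c*p[1],x[2]+p[2]])
def f(x):
    r=[]
    for n,p,uv in obs:
        o=off[n];r+=list(proj(n,W(x,p))-(np.array(uv)/o[2]+o[:2]-.0))
    return r
r=least_squares(f,[.6,0,0,0],loss='soft_l1')
x=r.x;print(x,np.degrees(x[3]));print(np.round(np.array(f(x)).reshape(-1,2),2))
print("handle mid",W(x,(-.32,0,.215)),"handle near/far",W(x,(-.37,0,.215)),W(x,(-.27,0,.215)))
print(np.linalg.inv(np.eye(3)) is None)
from scipy.spatial.transform import Rotation as R
print(R.from_rotvec(ctrl.sense()["tcp_rot"]).as_matrix())
np.save("stand.npy",x)
E
```

```text
[ 7.50029610e-01  5.16034388e-02 -1.26791009e-04 -2.06838310e-01] -11.850962198009837
[[-0.26  0.04]
 [-1.04 -0.12]
 [-0.59 -0.26]
 [ 0.22 -1.93]
 [-0.51  0.07]
 [-0.72  0.23]
 [-1.61 -1.3 ]
 [ 0.14  0.5 ]]
handle mid [0.43685037 0.11732076 0.21487321] handle near/far [0.38791612 0.12758909 0.21487321] [0.48578463 0.10705243 0.21487321]
False
[[ 3.84651784e-01 -2.92867510e-04  9.23061709e-01]
 [-9.23061135e-01  1.03737164e-03  3.84651874e-01]
 [-1.07021008e-03 -9.99999419e-01  1.28692236e-04]]
```

```bash
python3 -m inch '[{"jaw":100,"tz":30},{"tz":60},{"tz":90},{"tx":15,"ty":40,"tz":100},{"tx":30,"ty":80,"tz":100},{"tx":45,"ty":120,"tz":100,"turn":-4},{"tx":60,"ty":160,"tz":100,"turn":-8},{"tx":75,"ty":200,"tz":100,"turn":-12},{"tx":90,"ty":240,"tz":100,"turn":-16},{"tx":105,"ty":280,"tz":100,"turn":-20},{"tx":120,"ty":320,"tz":100,"turn":-24},{"tx":135,"ty":360,"tz":100,"turn":-28},{"tx":150,"ty":400,"tz":100,"turn":-32},{"tx":160,"ty":440,"tz":100,"turn":-34.5},{"tx":165,"ty":480,"tz":100,"turn":-34.5},{"tx":170,"ty":520,"tz":100,"turn":-34.5},{"tx":170,"ty":550,"tz":100,"turn":-34.5},{"tx":170,"ty":550,"tz":100,"turn":-34.5}]' 60
```

```text
$[0]: bad value
```

```bash
python3 -m inch '[{"jaw":100,"tx":0,"ty":0,"tz":30,"turn":0},{"jaw":100,"tx":0,"ty":0,"tz":60,"turn":0},{"jaw":100,"tx":0,"ty":0,"tz":90,"turn":0}]' 60
```

```text
time: 0.4
position: [0.2403, -0.5766, 0.3219]
tcp_rot: [-1.37, 0.914, -0.913]
contact_force: [-0.9, -1.1, 0.1]
opening: 1.0
```

```bash
python3 -m inch '[{"jaw":100,"tx":15,"ty":35,"tz":0,"turn":0},{"jaw":100,"tx":30,"ty":75,"tz":0,"turn":-3},{"jaw":100,"tx":45,"ty":115,"tz":0,"turn":-6},{"jaw":100,"tx":60,"ty":155,"tz":0,"turn":-9},{"jaw":100,"tx":75,"ty":195,"tz":0,"turn":-12},{"jaw":100,"tx":90,"ty":235,"tz":0,"turn":-15},{"jaw":100,"tx":105,"ty":275,"tz":0,"turn":-18},{"jaw":100,"tx":120,"ty":315,"tz":0,"turn":-21},{"jaw":100,"tx":135,"ty":355,"tz":0,"turn":-24},{"jaw":100,"tx":150,"ty":395,"tz":0,"turn":-27},{"jaw":100,"tx":160,"ty":435,"tz":0,"turn":-30},{"jaw":100,"tx":170,"ty":475,"tz":0,"turn":-33},{"jaw":100,"tx":175,"ty":515,"tz":0,"turn":-34.5},{"jaw":100,"tx":180,"ty":555,"tz":0,"turn":-34.5},{"jaw":100,"tx":185,"ty":595,"tz":0,"turn":-34.5},{"jaw":100,"tx":187,"ty":635,"tz":0,"turn":-34.5},{"jaw":100,"tx":187,"ty":670,"tz":0,"turn":-34.5},{"jaw":100,"tx":187,"ty":696,"tz":0,"turn":-34.5},{"jaw":100,"tx":187,"ty":696,"tz":0,"turn":-34.5}]'
python3 - <<'E'
from h import *
for n,(a,b,w,h) in (("top",(140,240,160,160)),("side",(100,240,200,150))):
    f=ctrl.grab_frame(n);cv2.imwrite(f"pics/{n}1.png",cv2.resize(f[a:a+h,b:b+w],None,fx=3.75 if n=="top" else 4,fy=3.75 if n=="top" else 4,interpolation=2))
print(ctrl.sense())
E
```

```text
time: 2.3
position: [0.427, 0.1216, 0.321]
tcp_rot: [-1.106, 1.359, -1.357]
contact_force: [-0.2, -0.6, -0.3]
opening: 1.001
{'time': 2.4, 'q': array([ 1.37677319e-01,  1.44216399e-01,  1.62357020e+00, -2.38644602e-04,
        1.37441213e+00,  1.91435477e+00]), 'dq': array([-0.02983109, -0.00508979,  0.00228693, -0.00326188,  0.00016385,
       -0.00682754]), 'tau': array([ 2.44796991e+00, -5.49155617e+01, -4.02909386e+01,  1.98883563e-01,
       -1.15832270e-02,  3.10967714e-01]), 'position': array([0.4271303 , 0.11927068, 0.32105049]), 'tcp_rot': array([-1.10539498,  1.35943983, -1.35924027]), 'contact_force': array([-0.97599822, -0.55868797, -0.09397743]), 'wrist_torque': array([-0.02483641,  0.01476458,  0.02178515]), 'opening': 0.9998332554052559}
```

View pics/top1.png

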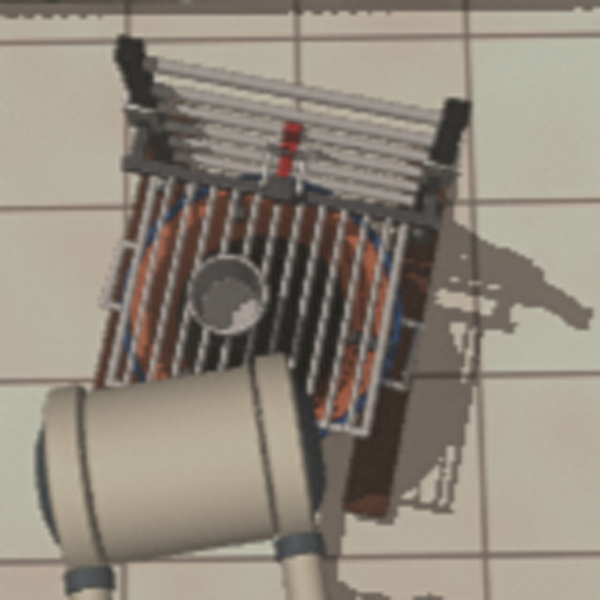

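View pics/side1.png

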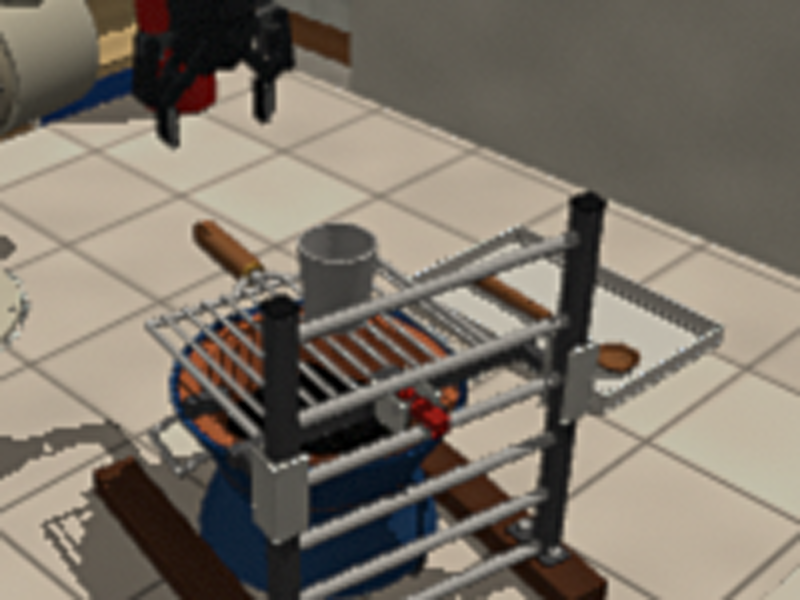

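The fingertips (side view, about (168,140) and (265,115) in the crop) straddle the handle line, whose handle lies at (225,248); the cup is clear. Descending.

```bash
python3 -m inch '[{"jaw":100,"tx":0,"ty":0,"tz":-20,"turn":0},{"jaw":100,"tx":0,"ty":0,"tz":-40,"turn":0},{"jaw":100,"tx":0,"ty":0,"tz":-55,"turn":0},{"jaw":100,"tx":0,"ty":0,"tz":-70,"turn":0},{"jaw":100,"tx":0,"ty":0,"tz":-80,"turn":0},{"jaw":100,"tx":0,"ty":0,"tz":-80,"turn":0}]'
python3 - <<'E'
from h import *
f=ctrl.grab_frame("side");cv2.imwrite(f"pics/side2.png",cv2.resize(f[100:250,240:440],None,fx=4,fy=4,interpolation=2))
E
```

```text
time: 3.0
position: [0.4268, 0.1183, 0.2403]
tcp_rot: [-1.105, 1.362, -1.361]
contact_force: [0.1, 0.4, 0.5]
opening: 1.001
```

View pics/side2.png

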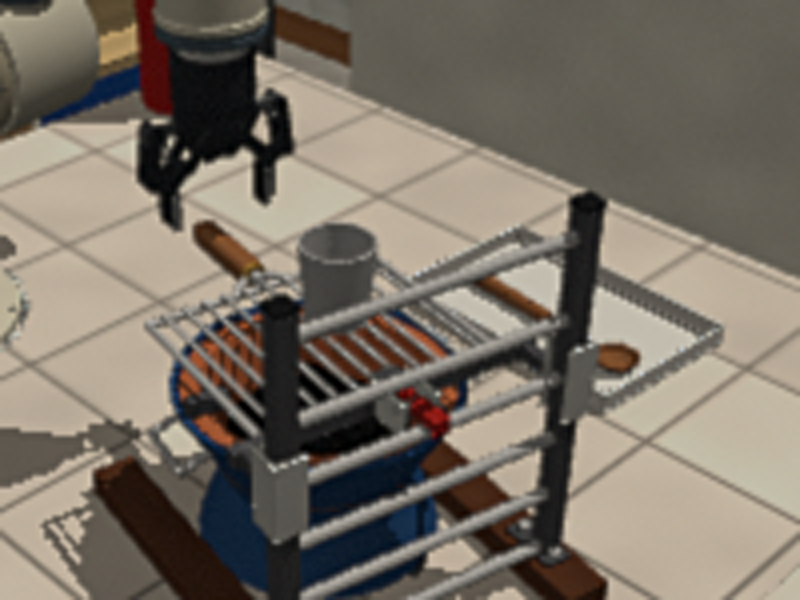

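The open fingers stand either side of the handle (tips about (172,220) and (265,198), handle end (205,235)). Going down and gripping.

```bash
python3 -m inch '[{"jaw":100,"tx":0,"ty":0,"tz":-12,"turn":0},{"jaw":100,"tx":0,"ty":0,"tz":-22,"turn":0},{"jaw":100,"tx":0,"ty":0,"tz":-32,"turn":0},{"jaw":100,"tx":0,"ty":0,"tz":-42,"turn":0},{"jaw":100,"tx":0,"ty":0,"tz":-42,"turn":0}]'
python3 -m inch '[{"jaw":30,"tx":0,"ty":0,"tz":0,"turn":0},{"jaw":10,"tx":0,"ty":0,"tz":0,"turn":0},{"jaw":0,"tx":0,"ty":0,"tz":0,"turn":0},{"jaw":0,"tx":0,"ty":0,"tz":0,"turn":0},{"jaw":0,"tx":0,"ty":0,"tz":0,"turn":0},{"jaw":0,"tx":0,"ty":0,"tz":0,"turn":0},{"jaw":0,"tx":0,"ty":0,"tz":0,"turn":0},{"jaw":0,"tx":0,"ty":0,"tz":0,"turn":0}]' 60
```

```text
time: 3.55
position: [0.4267, 0.119, 0.1981]
tcp_rot: [-1.106, 1.362, -1.36]
contact_force: [0.5, 1.0, -0.4]
opening: 1.005
time: 4.35
position: [0.4281, 0.1213, 0.1999]
tcp_rot: [-1.099, 1.361, -1.358]
contact_force: [-0.3, 26.5, 4.9]
opening: 0.269
```

```bash
python3 -m inch '[{"jaw":0,"tx":0,"ty":1,"tz":0,"turn":0},{"jaw":0,"tx":0,"ty":2,"tz":1,"turn":0},{"jaw":0,"tx":0,"ty":2,"tz":1,"turn":0},{"jaw":0,"tx":0,"ty":2,"tz":1,"turn":0}]'
```

```text
time: 4.75
position: [0.4281, 0.1214, 0.2004]
tcp_rot: [-1.102, 1.36, -1.36]
contact_force: [5.4, 4.3, -6.4]
opening: 0.269
```

```bash
python3 -m inch '[{"jaw":0,"tx":0,"ty":0,"tz":1,"turn":0},{"jaw":0,"tx":0,"ty":0,"tz":3,"turn":0},{"jaw":0,"tx":0,"ty":0,"tz":6,"turn":0},{"jaw":0,"tx":0,"ty":0,"tz":10,"turn":0},{"jaw":0,"tx":0,"ty":0,"tz":14,"turn":0},{"jaw":0,"tx":0,"ty":0,"tz":18,"turn":0},{"jaw":0,"tx":0,"ty":0,"tz":22,"turn":0},{"jaw":0,"tx":0,"ty":0,"tz":26,"turn":0},{"jaw":0,"tx":0,"ty":0,"tz":30,"turn":0},{"jaw":0,"tx":0,"ty":0,"tz":30,"turn":0}]'
python3 - <<'E'
from h import *
f=ctrl.grab_frame("side");cv2.imwrite(f"pics/side3.png",cv2.resize(f[100:250,240:440],None,fx=4,fy=4,interpolation=2))
E
```

```text
time: 5.75
position: [0.4281, 0.1214, 0.2306]
tcp_rot: [-1.102, 1.359, -1.36]
contact_force: [5.3, 4.1, -7.8]
opening: 0.272
```

View pics/side3.png

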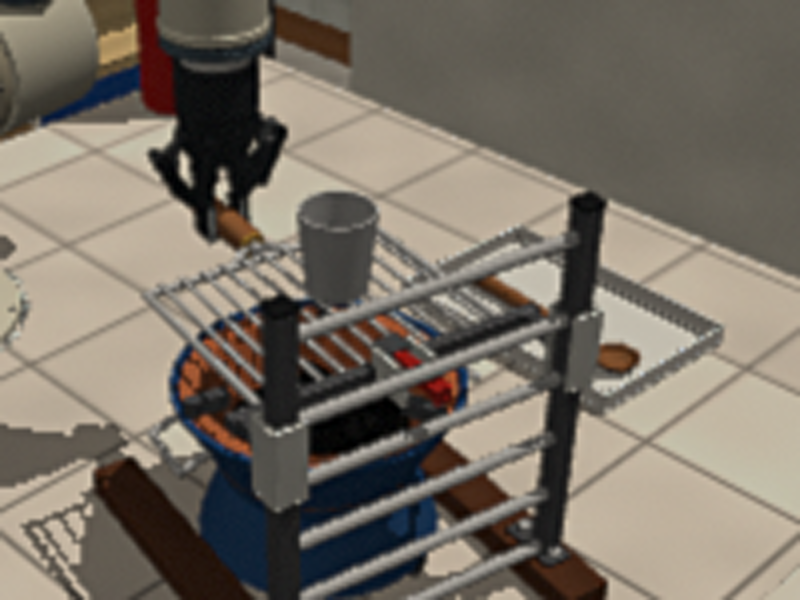

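The handle is firmly held (about (225,220)), the grate has risen 30 mm, the cup stands, and the red nose (430,380) is under the next rung. Continuing up.

```bash
python3 -m inch '[{"jaw":0,"tx":0,"ty":0,"tz":3,"turn":0},{"jaw":0,"tx":0,"ty":0,"tz":7,"turn":0},{"jaw":0,"tx":0,"ty":0,"tz":12,"turn":0},{"jaw":0,"tx":0,"ty":0,"tz":17,"turn":0},{"jaw":0,"tx":0,"ty":0,"tz":22,"turn":0},{"jaw":0,"tx":0,"ty":0,"tz":27,"turn":0},{"jaw":0,"tx":0,"ty":0,"tz":32,"turn":0},{"jaw":0,"tx":0,"ty":0,"tz":37,"turn":0},{"jaw":0,"tx":0,"ty":0,"tz":42,"turn":0},{"jaw":0,"tx":0,"ty":0,"tz":47,"turn":0},{"jaw":0,"tx":0,"ty":0,"tz":52,"turn":0},{"jaw":0,"tx":0,"ty":0,"tz":57,"turn":0},{"jaw":0,"tx":0,"ty":0,"tz":62,"turn":0},{"jaw":0,"tx":0,"ty":0,"tz":66,"turn":0},{"jaw":0,"tx":0,"ty":0,"tz":68,"turn":0},{"jaw":0,"tx":0,"ty":0,"tz":68,"turn":0},{"jaw":0,"tx":0,"ty":0,"tz":68,"turn":0}]'
python3 - <<'E'
from h import *
f=ctrl.grab_frame("side");cv2.imwrite(f"pics/side4.png",cv2.resize(f[100:250,240:440],None,fx=4,fy=4,interpolation=2))
E
```

```text
time: 7.5
position: [0.428, 0.1214, 0.2983]
tcp_rot: [-1.102, 1.36, -1.36]
contact_force: [5.7, 4.9, -7.8]
opening: 0.269
```

View pics/side4.png

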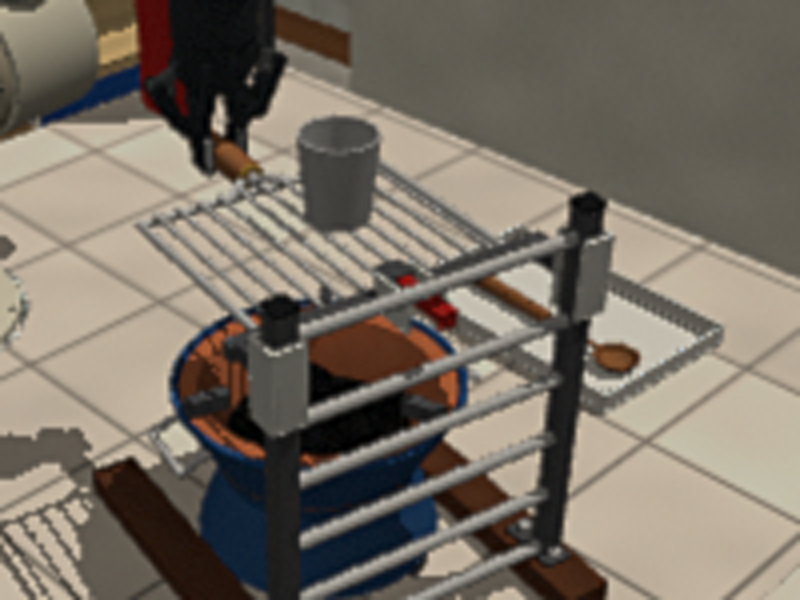

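The red nose shows level and above the second-from-top rung (450,315), the top rung is still above it, and the cup stands. Lowering quickly first, then slowly.

```bash
python3 -m inch '[{"jaw":0,"tx":0,"ty":0,"tz":-2,"turn":0},{"jaw":0,"tx":0,"ty":0,"tz":-5,"turn":0},{"jaw":0,"tx":0,"ty":0,"tz":-8,"turn":0},{"jaw":0,"tx":0,"ty":0,"tz":-11,"turn":0},{"jaw":0,"tx":0,"ty":0,"tz":-14,"turn":0},{"jaw":0,"tx":0,"ty":0,"tz":-17,"turn":0},{"jaw":0,"tx":0,"ty":0,"tz":-20,"turn":0},{"jaw":0,"tx":0,"ty":0,"tz":-22,"turn":0},{"jaw":0,"tx":0,"ty":0,"tz":-24,"turn":0},{"jaw":0,"tx":0,"ty":0,"tz":-24,"turn":0}]'
python3 -m inch '[{"jaw":0,"tx":0,"ty":0,"tz":-0.5,"turn":0},{"jaw":0,"tx":0,"ty":0,"tz":-1,"turn":0},{"jaw":0,"tx":0,"ty":0,"tz":-1.5,"turn":0},{"jaw":0,"tx":0,"ty":0,"tz":-2,"turn":0},{"jaw":0,"tx":0,"ty":0,"tz":-2.5,"turn":0}]'
```

```text
time: 8.55
position: [0.4281, 0.1214, 0.2741]
tcp_rot: [-1.102, 1.36, -1.36]
contact_force: [7.7, 4.8, -10.4]
opening: 0.269
time: 9.05
position: [0.4281, 0.1214, 0.2718]
tcp_rot: [-1.102, 1.36, -1.36]
contact_force: [6.5, 4.5, -8.7]
opening: 0.267
```

```bash
python3 - <<'E'
from h import *
f=ctrl.grab_frame("side");cv2.imwrite(f"pics/side5.png",cv2.resize(f[140:220,300:410],None,fx=7,fy=7,interpolation=2))
E
```

```text
(no output)
```

View pics/side5.png

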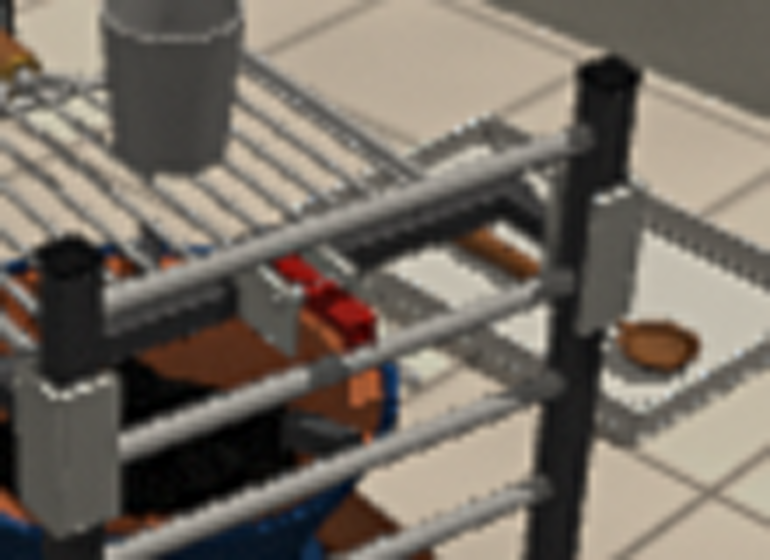

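The level nose (350,325) is over the rung, a few millimetres above it. Continuing at 0.5 mm per row.

```bash
for i in 1; do python3 -m inch '[{"jaw":0,"tx":0,"ty":0,"tz":-0.5,"turn":0},{"jaw":0,"tx":0,"ty":0,"tz":-1,"turn":0},{"jaw":0,"tx":0,"ty":0,"tz":-1.5,"turn":0}]'; done
```

```text
time: 9.4
position: [0.4281, 0.1214, 0.2703]
tcp_rot: [-1.102, 1.36, -1.36]
contact_force: [6.7, 4.7, -8.1]
opening: 0.27
```

```bash
python3 -m inch '[{"jaw":0,"tx":0,"ty":0,"tz":-0.5,"turn":0},{"jaw":0,"tx":0,"ty":0,"tz":-1,"turn":0},{"jaw":0,"tx":0,"ty":0,"tz":-1.5,"turn":0}]'
```

```text
time: 9.7
position: [0.4281, 0.1214, 0.2688]
tcp_rot: [-1.102, 1.36, -1.36]
contact_force: [6.3, 5.2, -8.4]
opening: 0.268
```

```bash
python3 -m inch '[{"jaw":0,"tx":0,"ty":0,"tz":-0.5,"turn":0},{"jaw":0,"tx":0,"ty":0,"tz":-1,"turn":0},{"jaw":0,"tx":0,"ty":0,"tz":-1.5,"turn":0}]'
```

```text
time: 10.0
position: [0.4281, 0.1214, 0.2673]
tcp_rot: [-1.102, 1.36, -1.36]
contact_force: [6.3, 4.0, -8.7]
opening: 0.266
```

```bash
python3 -m inch '[{"jaw":0,"tx":0,"ty":0,"tz":-0.5,"turn":0},{"jaw":0,"tx":0,"ty":0,"tz":-1,"turn":0}]'
```

```text
time: 10.2
position: [0.428, 0.1214, 0.2662]
tcp_rot: [-1.103, 1.36, -1.36]
contact_force: [6.2, 4.6, -9.0]
opening: 0.267
```

```bash
python3 -m inch '[{"jaw":0,"tx":0,"ty":0,"tz":-0.5,"turn":0},{"jaw":0,"tx":0,"ty":0,"tz":-1,"turn":0}]'
```

```text
time: 10.4
position: [0.4281, 0.1214, 0.2653]
tcp_rot: [-1.102, 1.36, -1.36]
contact_force: [6.1, 5.5, -8.9]
opening: 0.274
```

```bash
python3 -m inch '[{"jaw":0,"tx":0,"ty":0,"tz":-0.5,"turn":0},{"jaw":0,"tx":0,"ty":0,"tz":-1,"turn":0}]'
```

```text
time: 10.6
position: [0.4281, 0.1214, 0.2643]
tcp_rot: [-1.102, 1.36, -1.36]
contact_force: [6.7, 4.6, -7.6]
opening: 0.271
```

```bash
python3 - <<'E'
from h import *
f=ctrl.grab_frame("side");cv2.imwrite(f"pics/side6.png",cv2.resize(f[140:220,300:410],None,fx=7,fy=7,interpolation=2))
E
```

```text
(no output)
```

View pics/side6.png

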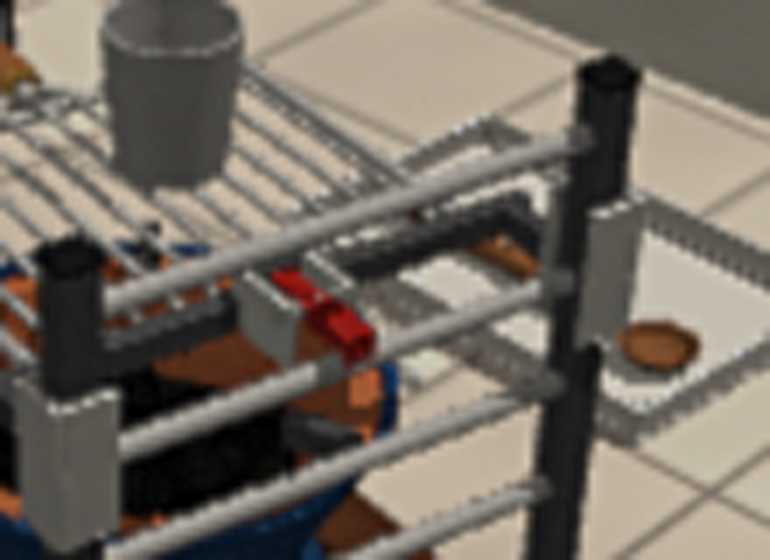

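The nose tip (355,345) is now overlapping the rung's near edge and is still level; almost seated.

```bash
python3 -m inch '[{"jaw":0,"tx":0,"ty":0,"tz":-0.5,"turn":0},{"jaw":0,"tx":0,"ty":0,"tz":-1,"turn":0}]'
```

```text
time: 10.85
position: [0.4281, 0.1214, 0.2633]
tcp_rot: [-1.102, 1.36, -1.36]
contact_force: [5.9, 4.6, -7.9]
opening: 0.269
```

```bash
python3 -m inch '[{"jaw":0,"tx":0,"ty":0,"tz":-0.5,"turn":0},{"jaw":0,"tx":0,"ty":0,"tz":-1,"turn":0}]'
```

```text
time: 11.05
position: [0.4281, 0.1214, 0.2623]
tcp_rot: [-1.102, 1.36, -1.36]
contact_force: [6.3, 5.1, -8.5]
opening: 0.265
```

```bash
python3 -m inch '[{"jaw":0,"tx":0,"ty":0,"tz":-0.5,"turn":0},{"jaw":0,"tx":0,"ty":0,"tz":-1,"turn":0}]'
```

```text
time: 11.25
position: [0.4281, 0.1214, 0.2613]
tcp_rot: [-1.102, 1.36, -1.36]
contact_force: [6.5, 4.6, -7.5]
opening: 0.271
```

```bash
python3 -m inch '[{"jaw":0,"tx":0,"ty":0,"tz":-0.5,"turn":0},{"jaw":0,"tx":0,"ty":0,"tz":-1,"turn":0}]'
```

```text
time: 11.45
position: [0.4281, 0.1214, 0.2603]
tcp_rot: [-1.102, 1.36, -1.36]
contact_force: [5.6, 4.2, -8.9]
opening: 0.27
```

```bash
python3 -m inch '[{"jaw":0,"tx":0,"ty":0,"tz":-0.5,"turn":0},{"jaw":0,"tx":0,"ty":0,"tz":-1,"turn":0}]'
```

```text
time: 11.65
position: [0.428, 0.1214, 0.2593]
tcp_rot: [-1.102, 1.36, -1.36]
contact_force: [6.7, 4.1, -7.4]
opening: 0.27
```

```bash
python3 -m inch '[{"jaw":0,"tx":0,"ty":0,"tz":-0.5,"turn":0},{"jaw":0,"tx":0,"ty":0,"tz":-1,"turn":0}]'
```

```text
time: 11.85
position: [0.4281, 0.1214, 0.2583]
tcp_rot: [-1.102, 1.36, -1.36]
contact_force: [5.9, 4.5, -8.4]
opening: 0.271
```

```bash
python3 - <<'E'
from h import *
f=ctrl.grab_frame("side");cv2.imwrite(f"pics/side7.png",cv2.resize(f[140:220,300:410],None,fx=7,fy=7,interpolation=2))
E
```

```text
(no output)
```

View pics/side7.png

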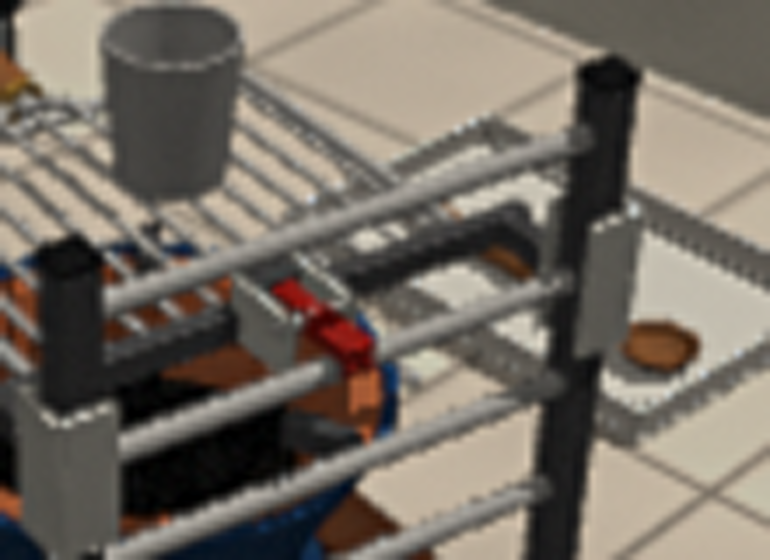

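The nose (345,345) is level and in front of the rung, near its top; no contact force yet, so I keep going.

```bash
python3 -m inch '[{"jaw":0,"tx":0,"ty":0,"tz":-0.5,"turn":0},{"jaw":0,"tx":0,"ty":0,"tz":-1,"turn":0}]'
```

```text
time: 12.1
position: [0.428, 0.1214, 0.2573]
tcp_rot: [-1.102, 1.36, -1.36]
contact_force: [7.0, 4.4, -8.1]
opening: 0.269
```

```bash
python3 -m inch '[{"jaw":0,"tx":0,"ty":0,"tz":-0.5,"turn":0},{"jaw":0,"tx":0,"ty":0,"tz":-1,"turn":0}]'
```

```text
time: 12.3
position: [0.4281, 0.1214, 0.2565]
tcp_rot: [-1.102, 1.36, -1.36]
contact_force: [2.7, 3.6, 1.7]
opening: 0.27
```

```bash
python3 -m inch '[{"jaw":0,"tx":0,"ty":0,"tz":-0.5,"turn":0},{"jaw":0,"tx":0,"ty":0,"tz":-1,"turn":0}]'
```

```text
time: 12.5
position: [0.4281, 0.1214, 0.2561]
tcp_rot: [-1.102, 1.359, -1.36]
contact_force: [-0.9, 2.9, 16.4]
opening: 0.266
```

Contact: the push is now about 16 N on top of the weight. Holding 1.2 s.

```bash
python3 -m inch '[{"jaw":0,"tx":0,"ty":0,"tz":0,"turn":0},{"jaw":0,"tx":0,"ty":0,"tz":0,"turn":0},{"jaw":0,"tx":0,"ty":0,"tz":0,"turn":0},{"jaw":0,"tx":0,"ty":0,"tz":0,"turn":0},{"jaw":0,"tx":0,"ty":0,"tz":0,"turn":0},{"jaw":0,"tx":0,"ty":0,"tz":0,"turn":0}]'
python3 -m inch '[{"jaw":0,"tx":0,"ty":0,"tz":0,"turn":0},{"jaw":0,"tx":0,"ty":0,"tz":0,"turn":0},{"jaw":0,"tx":0,"ty":0,"tz":0,"turn":0},{"jaw":0,"tx":0,"ty":0,"tz":0,"turn":0},{"jaw":0,"tx":0,"ty":0,"tz":0,"turn":0},{"jaw":0,"tx":0,"ty":0,"tz":0,"turn":0}]'
python3 - <<'E'
from h import *
f=ctrl.grab_frame("side");cv2.imwrite(f"pics/side8.png",cv2.resize(f[140:220,300:410],None,fx=7,fy=7,interpolation=2))
E
```

```text
time: 13.1
position: [0.4281, 0.1214, 0.2562]
tcp_rot: [-1.102, 1.359, -1.36]
contact_force: [-0.4, 3.4, 10.8]
opening: 0.27
time: 13.7
position: [0.4281, 0.1214, 0.2562]
tcp_rot: [-1.102, 1.359, -1.36]
contact_force: [0.5, 3.5, 10.6]
opening: 0.269
```

View pics/side8.png

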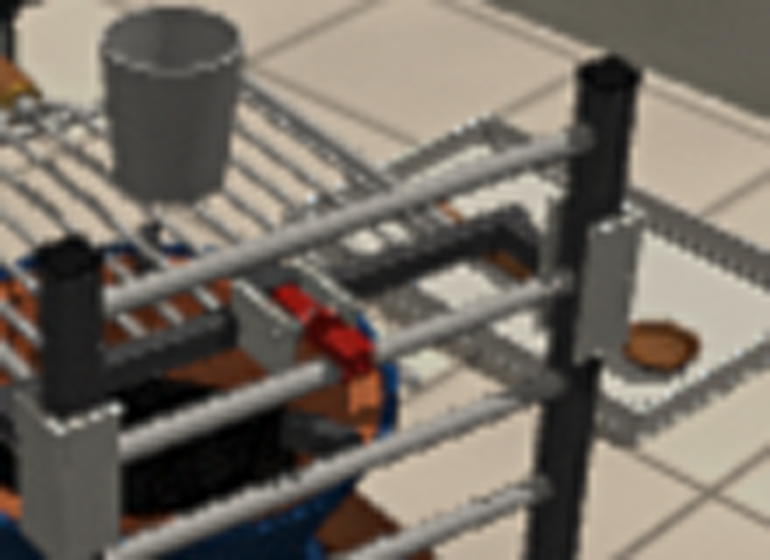

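The lock is level on the rung (340,345). The push settled at about 11 N, so I add about 4 N and hold again.

```bash
python3 -m inch '[{"jaw":0,"tx":0,"ty":0,"tz":-0.2,"turn":0},{"jaw":0,"tx":0,"ty":0,"tz":-0.4,"turn":0},{"jaw":0,"tx":0,"ty":0,"tz":-0.4,"turn":0},{"jaw":0,"tx":0,"ty":0,"tz":-0.4,"turn":0},{"jaw":0,"tx":0,"ty":0,"tz":-0.4,"turn":0}]'
```

```text
time: 14.25
position: [0.4281, 0.1214, 0.256]
tcp_rot: [-1.102, 1.359, -1.361]
contact_force: [-1.1, 4.1, 16.4]
opening: 0.272
```

```bash
python3 -m inch '[{"jaw":0,"tx":0,"ty":0,"tz":0,"turn":0},{"jaw":0,"tx":0,"ty":0,"tz":0,"turn":0},{"jaw":0,"tx":0,"ty":0,"tz":0,"turn":0},{"jaw":0,"tx":0,"ty":0,"tz":0,"turn":0},{"jaw":0,"tx":0,"ty":0,"tz":0,"turn":0},{"jaw":0,"tx":0,"ty":0,"tz":0,"turn":0},{"jaw":0,"tx":0,"ty":0,"tz":0,"turn":0},{"jaw":0,"tx":0,"ty":0,"tz":0,"turn":0},{"jaw":0,"tx":0,"ty":0,"tz":0,"turn":0},{"jaw":0,"tx":0,"ty":0,"tz":0,"turn":0}]'
```

```text
time: 15.25
position: [0.4281, 0.1214, 0.256]
tcp_rot: [-1.102, 1.359, -1.361]
contact_force: [-2.4, 4.2, 17.9]
opening: 0.27
```

```bash
python3 -m inch '[{"jaw":0,"tx":0,"ty":0,"tz":0.5,"turn":0},{"jaw":0,"tx":0,"ty":0,"tz":1.1,"turn":0},{"jaw":0,"tx":0,"ty":0,"tz":1.1,"turn":0},{"jaw":0,"tx":0,"ty":0,"tz":1.1,"turn":0}]'
```

```text
time: 15.65
position: [0.4281, 0.1214, 0.2564]
tcp_rot: [-1.102, 1.359, -1.36]
contact_force: [3.2, 3.6, 2.2]
opening: 0.271
```

```bash
python3 -m inch '[{"jaw":50,"tx":0,"ty":0,"tz":0,"turn":0},{"jaw":100,"tx":0,"ty":0,"tz":0,"turn":0},{"jaw":100,"tx":0,"ty":0,"tz":0,"turn":0},{"jaw":100,"tx":0,"ty":0,"tz":0,"turn":0},{"jaw":100,"tx":0,"ty":0,"tz":0,"turn":0},{"jaw":100,"tx":0,"ty":0,"tz":0,"turn":0},{"jaw":100,"tx":0,"ty":0,"tz":0,"turn":0},{"jaw":100,"tx":0,"ty":0,"tz":0,"turn":0}]'
```

```text
time: 16.45
position: [0.4274, 0.1211, 0.256]
tcp_rot: [-1.104, 1.36, -1.36]
contact_force: [1.0, 0.2, 0.1]
opening: 0.998
```

Released with no residual force. Retracting straight up, then back.

```bash
python3 -m inch '[{"jaw":100,"tx":0,"ty":0,"tz":8,"turn":0},{"jaw":100,"tx":0,"ty":0,"tz":20,"turn":0},{"jaw":100,"tx":0,"ty":0,"tz":40,"turn":0},{"jaw":100,"tx":0,"ty":0,"tz":60,"turn":0},{"jaw":100,"tx":0,"ty":0,"tz":80,"turn":0},{"jaw":100,"tx":0,"ty":0,"tz":90,"turn":0},{"jaw":100,"tx":0,"ty":0,"tz":90,"turn":0},{"jaw":100,"tx":0,"ty":0,"tz":90,"turn":0},{"jaw":100,"tx":0,"ty":0,"tz":90,"turn":0}]'
python3 - <<'E'
from h import *
f=ctrl.grab_frame("side");cv2.imwrite(f"pics/side9.png",cv2.resize(f[80:240,240:440],None,fx=3.75,fy=3.75,interpolation=2));print(ctrl.sense()["contact_force"])
f=ctrl.grab_frame("top");cv2.imwrite(f"pics/top9.png",f)
E
```

```text
time: 17.35
position: [0.427, 0.121, 0.3451]
tcp_rot: [-1.105, 1.361, -1.36]
contact_force: [-0.0, 0.8, 0.5]
opening: 0.999
[-0.37051007  0.66846102  0.48511499]
```

View pics/side9.png

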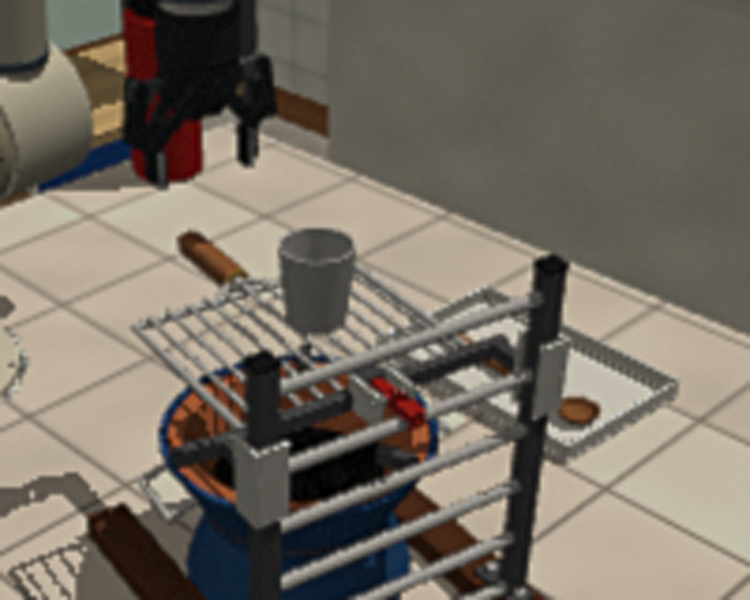

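View pics/top9.png

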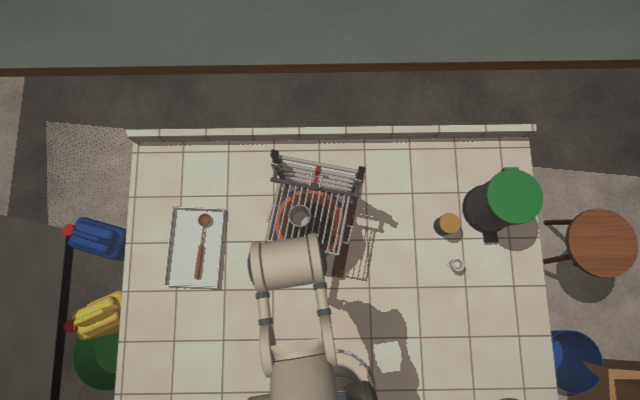

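The lock (side (405,405)) lies level on the next rung. The gripper is well clear of the handle, the cup (315,280) is upright, and the tray, ladle, tin and egg cup are where they were.

```bash
python3 -c "
from workcell import ctrl
ctrl.close_job()"
```

```text
the job is handed in; nothing more can be done
```

The grate now hangs by its level lock on the next rung up, about 56 mm above where it started. I handed the job in at about 17.5 s, well inside the 45 s limit.

- **Lift and seat:** I gripped the handle with 60 N and lifted the grate about 98 mm. The picture there showed the nose past the rung and level. I lowered it at about 5 mm/s for the last stretch until the contact force showed the lock had seated.
- **Proof load:** The push touched 16 N, then settled at about 11 N for 1.2 s, below the 15 N asked. I added to it, and it read 16 to 18 N at the start and end of a further second. That is about 25 N on the rung with the grate's weight, and no reading came near the limits. These are readings at the end of each move; I did not log the force continuously.
- **Release:** I eased the push to about 2 N before opening the gripper, then backed straight up. The force on the tool afterwards read near zero.
- **Last pictures:** The lock is level on the rung and the cup is upright on the grate. The tray, ladle, tin and egg cup sit at the same pixels as at the start.

**Disagreement:** The handle was about 2 mm to the left of my camera estimate. Closing the gripper gave a sideways force of about 26 N, which I took out before lifting.

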